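# Tip a sherd section out of its nest and weigh it

### The job

The polished sherd section lies flush in its grey nest with no room for fingers: press its end next to the red dot until the other end tips up and stays up, then take the section by the raised end and set it gently, polished face up, flat in the middle of the balance pan. Do not press hard on the pan, and leave the loupe, the red-capped vial and the brass weight where they stand.

Things in the scene. Friction and masses are not known exactly. Their poses are not given: they have to be found in the camera images.
- section: Sherd section: flat plate 76 (x) x 46 (y) x 18 mm (z), 0.12 kg; heavy terracotta top layer 10 mm thick with white spots on a light cork backer 8 mm thick; centre of mass 12 mm up. Origin at the centre of the cork underside, z up through the polished face. At the start it lies in the nest, axes along the nest's; its -x end is to be pressed, its +x end then rises.
- nest: Grey block fixed to the worktop, 42.5 mm high, x from -60 to +53.5 mm, y from -39 to +39 mm. Origin on the worktop under the section's starting centre. Pocket in its top: x -46 to +39.5, y -25 to +25 mm, so the gaps round the section are 8 mm at -x, 1.5 mm at +x, 2 mm at the sides. The section's polished face is flush with the rim. A red dot on the rim of the -x wall marks the end to press.
- nest_press (a point): Point to press, in the rim plane (z = 42.5 mm) on the nest's middle line, 29 mm from the nest's origin towards the red dot, 9 mm in from the section's -x end, 17 mm from the pocket's -x wall. A 19 mm wide fingertip pressed 5 to 7 mm below the rim here tips the section over; it takes only a few N. Axes as the nest's.
- nest_edge (a point): Middle of the edge over which the section tips, at the nest's x = -3, z = 24.5 mm. Solid pocket floor (z = 24.5 mm) from here to the +x wall; a well, floor at z = 4 mm, from here to the -x wall. Pressed far enough, the section overbalances and stays at about 0.6 rad, -x end in the well; its +x end then has its underside about 5 mm and its top edge about 20 mm above the rim.
- balance: White top-pan balance fixed to the worktop, 200 (x) x 134 (y) x 52 mm high to the pan's face. Origin on the worktop under the centre of the pan; the body runs from x = -120 to +80 mm, y = -67 to +67 mm, 38 mm high behind and 30 mm high at the display on the -x side.
- pan_top (a point): Centre of the upper face of the round flat steel pan (116 mm in diameter, no rim), 52 mm above the worktop when empty. z up.
- pan (a joint): How far the spring-borne pan is pressed down (m): 0 empty, stop at 0.006, 3 N per mm; the section alone presses it 0.3 to 0.6 mm. Beyond 0.005 the balance is overloaded.
- loupe: Black round standing loupe, 52 mm across, 19 mm high; origin at the centre of its underside. To be left alone.
- vial_red: Upright sample vial with a red cap, 20 mm across, 51 mm high; origin at the centre of its underside. To be left alone.
- brass_weight: Small brass weight with a knob top, 22 mm across, 22 mm high; origin at the centre of its underside. To be left alone.

How it is judged:
On the way:
1. the section is tipped up in its nest (more than 0.4 rad) (angle between section's own z axis and vertical above 0.4 rad and horizontal distance between section and nest below 0.025 m and height (world z) of section below 0.045 m), for 0.2 s.
At the end, for the whole second after the job is handed in: The section lies at rest and released on the balance pan, polished face up and level (within 0.06 rad), its centre within 20 mm of the pan's centre (horizontal distance between section and pan_top below 0.02 m and angle between section's own z axis and vertical below 0.06 rad and z of section in the frame of pan_top between -0.004 and 0.004 m and contact force between section and balance above 0.3 N and linear speed of section below 0.02 m/s); the robot touches nothing.
It fails at once if the balance pan is pressed down more than 5 mm (about 15 N) (value of joint pan above 0.005 m).
It fails at once if the loupe is moved more than 25 mm (distance of loupe from where it was at the start of the episode above 0.025 m).
It fails at once if the red-capped vial is moved more than 25 mm (distance of vial_red from where it was at the start of the episode above 0.025 m).
It fails at once if the brass weight is moved more than 25 mm (distance of brass_weight from where it was at the start of the episode above 0.025 m).
It also fails if it takes over 59 s, if anything falls off the work surface, if the arm or the gripper's body presses on something with over 40 N, if the wrist force passes 120 N, or if a joint passes its speed limit or range.

### The arm

A 6-joint arm with a two-finger parallel gripper is mounted at the origin on a cart in front of the work surface, level with it; the furniture and walls round the work are solid. World frame = base frame: x ahead of the robot, y to its left, z up, the work surface at z = 0. Lengths are in m, angles in rad, forces in N, time in s.
With the tool pointing down it reaches from about 0.35 to 0.85 m from the base axis. Payload 8.1 kg.
Tool frame: the origin (TCP) lies on the centre line of the jaws, within the pads' length; the fingertips stand 22 mm ahead of it and the grasp point (between the pads) lies 3 mm ahead of it; z points along the fingers, y is the line along which they close (so a half turn about z gives the same grasp; the last joint's range is limited). The gripper opens to 93 mm and grips with 3 to 60 N. Pads are 15 mm wide; open, the fingers measure 128 mm over their backs; the gripper's body (75 mm by 188 mm) begins 65 mm behind the grasp point.
Start: joints at [1.06, 0.13, 1.488, -0, 1.523, -0.085], TCP at [0.248, 0.546, 0.241] pointing down, gripper open.
Joint ranges: [-2.96, 2.96], [-0.89, 2.26], [0.02, 2.5], [-1.34, 4.48], [0, 2.73], [-2.66, 2.66]. Speed limits (rad/s): [2.39, 2.39, 2.79, 3.14, 3.14, 3.14].

### API

Orientations are given as a rotation vector (axis times angle).
In Python, from plant import robot, camrig, probe_bus gives the robot as it stands (robot), with the cameras (camrig) and the readings (probe_bus).
- The arm moves only by the tool inch_along, called after ">>>" by a JSON object that holds its "method" and its "body". Schema: {"type":"object","properties":{"motion":{"type":"array","items":{"type":"array","prefixItems":[{"type":"number"},{"type":"array","items":{"type":"number"},"minItems":3,"maxItems":3},{"type":"number"}],"minItems":3,"maxItems":3},"minItems":1,"maxItems":20},"squeeze":{"type":"number"},"only":{"type":"string"},"quiet":{"type":"boolean"},"lines":{"type":"string"}},"required":["motion"],"additionalProperties":false}. motion is a list of rows, 1 to 20 of them, each written [opening, [dx, dy, dz], turn]: the finger opening in m, then dx, dy, dz in shares of the most that a row can go, 1 being 50 mm, then a turn about the tool's z in shares of 2 rad (1.0 is 2 rad); each row shifts and turns the commanded pose from where the row before left it, along the tool's axes as they then stand; what a row does not reach is not made up. A row lasts 1/10 s, in which the tool goes at most 0.05 m and 0.15 rad, less where a joint would pass 70% of its speed; a pose out of reach is approached as far as the arm can. The fingers move at their own pace and stop on an object; squeeze is the grip in N (left out, the last holds). Time passes only in rows, so rows that do not move let the fingers close. The tool returns the time, the measured TCP pose, the force, the opening and the grip force at its end. only (a regular expression) keeps the lines of the reply that match it, lines (a string "A,B") keeps lines A to B, and quiet returns only ok. A shift or turn number past 1, either way, is cut back to 1. Input that does not fit is refused with a message, and nothing moves.
- probe_bus.read_state(): the state, without advancing time (a new reading comes with each control period).
- camrig.read_camera(name): name is "scene" or "top"; returns a dict with "image" (384x512x3 uint8, red, green, blue), "fx", "fy", "cx", "cy" (pixels), "dist" ([k1, k2, p1, p2, k3] as OpenCV has them; the pictures are not rectified), "R" (3x3) and "t" (3): a world point X has camera coordinates R X + t. Camera axes: x right, y down, z forward; pixel columns grow to the right and rows downward; lengths in m; the calibration is good to about 2 mm. A picture is of the moment at which its call begins. There is no depth.
- robot.close_job(): hands the job in; it is judged then, once.
The state is a dict: "t": time; "q": joint angles; "dq": joint speeds; "joint_torque": joint torques, N m; "tool_pos": TCP position; "orientation": TCP orientation; "force": force on the tool from outside, world axes, zero at the start; "wrist_torque": the same for the moment, N m; "opening": finger opening in m; "gripper_force": force on a finger pad.
Only numpy, scipy, OpenCV 4.12 (cv2) and the standard library are available. Lean on these libraries where they do the work, as an engineer would, in place of code of your own. Each camera call takes 0.05 s, during which the arm holds its last target. There are 200 camera calls.

## Working session

There is one attempt and no reset: what is moved stays moved. The work goes in short steps, Python scripts to look and compute and a tool call to move; the robot and the scene stay as the last step left them, time stands still between calls to the robot, and variables do not carry over. Pictures are saved under pics/ and viewed, at most 10 in all, crops included, and the job is handed in when it is done.

```bash
ls; mkdir -p pics; python3 - <<'E'
from plant import robot, camrig, probe_bus
import cv2,pickle
for n in("scene","top"):
    c=camrig.read_camera(n); pickle.dump(c,open(n+'.pkl','wb')); print(n,c['t'],c['fx'],c['dist'])
    cv2.imwrite(f'pics/{n}1.png',cv2.resize(c['image'][:,:,::-1],(800,600),interpolation=cv2.INTER_CUBIC))
s=probe_bus.read_state();print(s)
E
```

```text
pics
plant.py
scene [-0.46375657  0.23981804  0.55920161] 404.8100717008682 [0.04847061 0.         0.         0.         0.        ]
top [0.01035681 0.58130564 1.01812451] 412.9749012340944 [-0.00601554  0.          0.          0.          0.        ]
{'t': 0.1, 'q': array([ 1.05961231e+00,  1.31098682e-01,  1.48912808e+00,  1.19785395e-05,
        1.52300079e+00, -8.53838648e-02]), 'dq': array([-0.00116047, -0.00061004, -0.00217482,  0.00022192, -0.00036181,
        0.00015868]), 'joint_torque': array([ 9.15874625e-04, -5.61349797e+01, -4.93092299e+01,  7.69861042e-02,
        2.93094793e-02, -3.25451094e-05]), 'tool_pos': array([0.24757079, 0.54603731, 0.23970776]), 'orientation': array([-6.63700783e-01, -3.07018065e+00,  2.44878787e-03]), 'force': array([ 0.04681302, -0.21643831, -0.58001781]), 'wrist_torque': array([-0.03559523,  0.01870009, -0.05879488]), 'gripper_force': 0.0, 'opening': 0.0933120504605191}
```

View pics/top1.png

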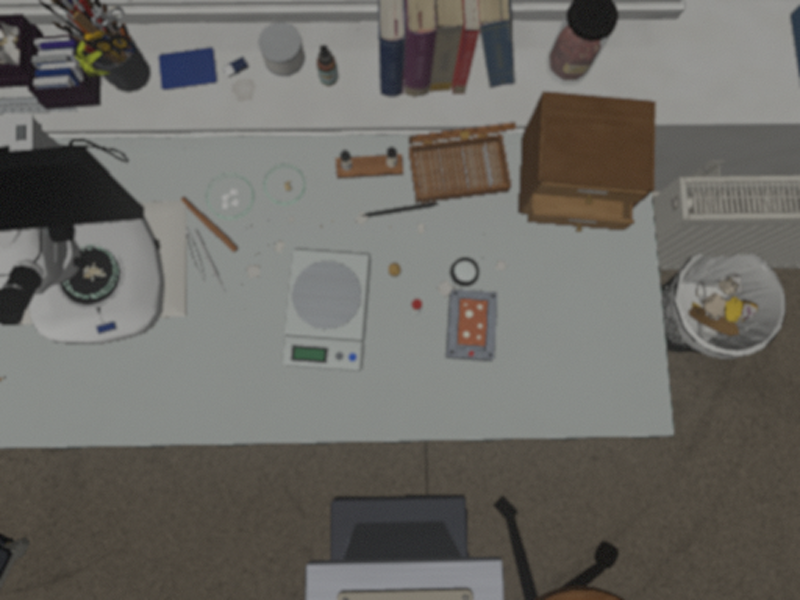

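View pics/scene1.png

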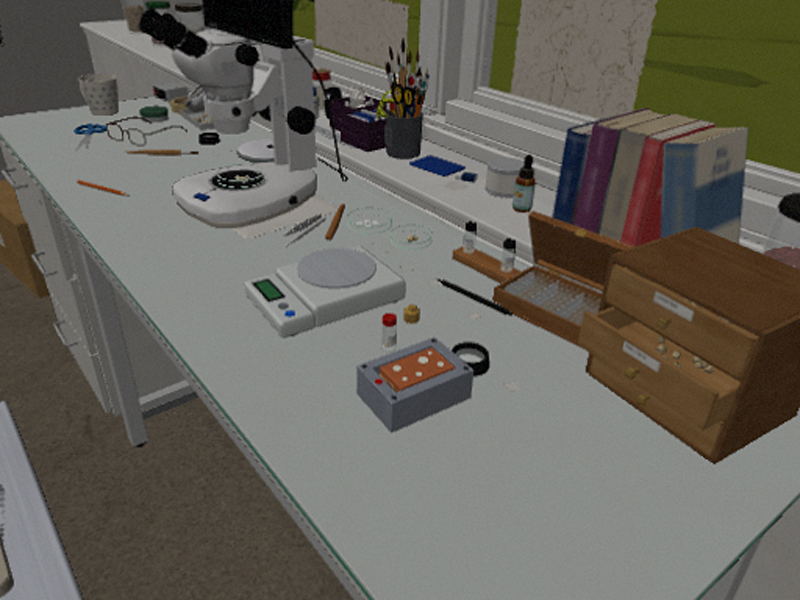

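The top view shows the balance (pan centre about (327,294) of 800x600), nest (centre (472,325), red dot (471,353)), loupe (464,271), vial (417,304) and weight (395,269). I'll enlarge that area to read points.

```bash
cat > h.py <<'E'
import numpy as np,cv2,pickle
def ray(c,uv,z):
    K=np.array([[c['fx'],0,c['cx']],[0,c['fy'],c['cy']],[0,0,1]])
    p=cv2.undistortPoints(np.array([[uv]],float),K,np.array(c['dist']))[0,0]
    R=np.array(c['R']);o=-R.T@c['t'];d=R.T@np.array([*p,1]);return (o+d*(z-o[2])/d[2]).round(4)
def proj(c,X):
    K=np.array([[c['fx'],0,c['cx']],[0,c['fy'],c['cy']],[0,0,1]])
    return cv2.projectPoints(np.array(X,float).reshape(-1,1,3),cv2.Rodrigues(np.array(c['R']))[0],np.array(c['t'],float),K,np.array(c['dist']))[0][:,0]
E
python3 - <<'E'
import pickle,cv2
from h import *
c=pickle.load(open('top.pkl','rb'))
print(proj(c,[[0,0,0],[.248,.546,.241],[.5,0,0],[.5,.2,0]]), -np.array(c['R']).T@c['t'])
im=c['image'][155:241,175:331,::-1]
cv2.imwrite('pics/t2.png',cv2.resize(im,None,fx=5,fy=5,interpolation=cv2.INTER_CUBIC))
E
```

```text
[[259.08804664 424.32869869]
 [-15.40730599 340.96697726]
 [255.53024666 222.40371012]
 [180.84286139 223.56921524]] [0.38676387 0.02077851 1.10660878]
```

View pics/t2.png

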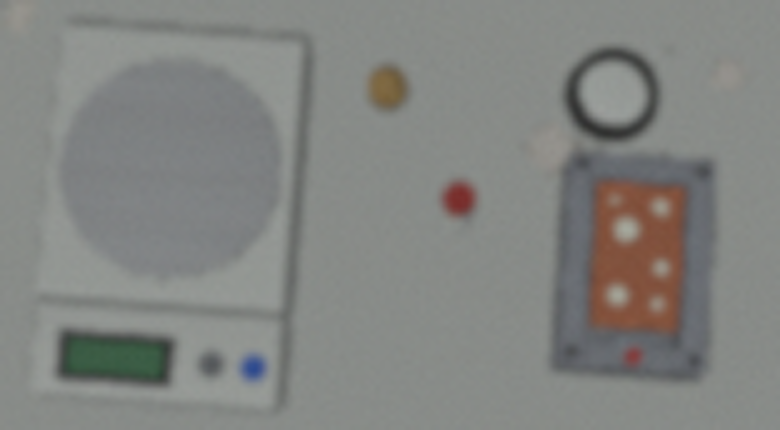

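```bash
python3 - <<'E'
from h import *
c=pickle.load(open('top.pkl','rb'))
f=lambda p,z: ray(c,[(p[0]+.5)/5-.5+175,(p[1]+.5)/5-.5+155],z)
print('pan',f((170,168),.052), f((59,168),.052)-f((281,168),.052))
S=np.array([f(p,.0425) for p in[(597,182),(687,187),(678,334),(588,329)]])[:,:2]
N=np.array([f(p,.0425) for p in[(568,155),(714,160),(703,380),(553,371)]])[:,:2]
for Q in(S,N):
    m=Q.mean(0);d=(Q[0]+Q[1]-Q[2]-Q[3])/2;w=(Q[0]+Q[3]-Q[1]-Q[2])/2
    print(m,np.hypot(*d),np.hypot(*w),'yaw',np.arctan2(d[1],d[0]),np.arctan2(-w[0],w[1]))
print('dot',f((632,356),.0425),'w',f((387,87),.015),'vial',f((459,198),.051),'loupe',f((612,94),.019))
b=[f(p,.038) for p in[(68,22),(309,38)]];print('bal yaw',b)
E
```

```text
pan [0.5855 0.1211 0.052 ] [0.0017 0.115  0.    ]
[ 0.5363 -0.1213] 0.07757319124542959 0.047023079439781484 yaw -0.09812940280890939 -0.07236807044821027
[ 0.532125 -0.119625] 0.11489231915145585 0.07720249348304754 yaw -0.09720037707243499 -0.06286320054562344
dot [ 0.485  -0.1165  0.0425] w [0.6354 0.0074 0.015 ] vial [ 0.5677 -0.0285  0.051 ] loupe [ 0.6289 -0.114   0.019 ]
bal yaw [array([0.668 , 0.1769, 0.038 ]), array([0.6575, 0.0488, 0.038 ])]
```

The enlarged crop agrees with the stated sizes: section corners (597,182), (687,187), (678,334), (588,329); pan centre (170,168); red dot (632,356). This puts the nest at (0.536, -0.121) with yaw -0.09, and the pan at (0.5855, 0.121). First I turn the tool, close the fingers and travel at height.

Units first: shifts go in shares of 50 mm and turns go in shares of 2 rad. So -0.112 rad / 2 = -0.056.

>>> {"method": "inch_along", "body": {"motion": [[0, [0, 0, 0], -0.056], [0, [0, 0, 0], -0.056], [0, [0, 0, 0], -0.056]], "squeeze": 20}}

```text
t: 0.4
tool_pos: [0.2476, 0.5462, 0.24]
orientation: [-0.134, -3.138, 0.002]
force: [0.3, 0.3, 0.8]
opening: 0.0735
gripper_force: 0.0
```

>>> {"method": "inch_along", "body": {"motion": [[0, [-0.354, -0.708, 0], 0], [0, [-0.354, -0.708, 0], 0], [0, [-0.354, -0.708, 0], 0], [0, [-0.354, -0.708, 0], 0], [0, [-0.354, -0.708, 0], 0], [0, [-0.354, -0.708, 0], 0], [0, [-0.354, -0.708, 0], 0], [0, [-0.354, -0.708, 0], 0], [0, [-0.354, -0.708, 0], 0], [0, [-0.354, -0.708, 0], 0], [0, [-0.354, -0.708, 0], 0], [0, [-0.354, -0.708, 0], 0], [0, [-0.354, -0.708, 0], 0], [0, [-0.354, -0.708, 0], 0], [0, [-0.354, -0.708, 0], 0], [0, [-0.354, -0.708, 0], 0], [0, [-0.354, -0.708, 0], 0], [0, [-0.354, -0.708, 0], 0]]}}

```text
t: 2.2
tool_pos: [0.5081, -0.1184, 0.2402]
orientation: [-0.141, -3.138, -0.0]
force: [0.2, 0.2, -0.4]
opening: 0.0005
gripper_force: 0.0
```

```bash
cat > st.py <<'E'
from plant import robot, camrig, probe_bus
import numpy as np,cv2,sys
s=probe_bus.read_state();R=cv2.Rodrigues(s['orientation'])[0]
print('t',s['t'],s['tool_pos'].round(4),'tooly ang',np.arctan2(R[1,1],R[0,1]).round(3),'z',R[:,2].round(3),'op',s['opening'],'gf',s['gripper_force'],'F',s['force'].round(2))
if len(sys.argv)>3:
    d=np.array(sys.argv[1:4],float)-s['tool_pos']; print('tool delta',(R.T@d).round(4))
E
python3 st.py .5071 -.1182 .0745
```

```text
t 2.2 [ 0.5081 -0.1184  0.2402] tooly ang 1.481 z [-0.001  0.    -1.   ] op 0.00047280234350966096 gf 0.0 F [ 0.19  0.23 -0.36]
tool delta [0.0009 0.     0.1657]
```

In the tool's units: 0.04 m is 0.8, 0.035 m is 0.7.

>>> {"method": "inch_along", "body": {"motion": [[0, [0.02, 0, 0.8], 0], [0, [0, 0, 0.8], 0], [0, [0, 0, 0.8], 0], [0, [0, 0, 0.7], 0], [0, [0, 0, 0.21], 0], [0, [0, 0, 0], 0]]}}

```text
t: 2.8
tool_pos: [0.5053, -0.1161, 0.0733]
orientation: [-0.141, -3.134, -0.002]
force: [0.2, 0.2, 0.9]
opening: 0.0005
gripper_force: 0.0
```

```bash
python3 st.py .5071 -.1182 .0585; python3 - <<'E'
from h import *
from plant import robot, camrig, probe_bus
c=camrig.read_camera('scene');pickle.dump(c,open('scene.pkl','wb'))
u=proj(c,[[.536,-.121,.0425],[.5071,-.1182,.0425]]);print(u)
a,b=int(u[0][0])-65,int(u[0][1])-60
print(a,b);cv2.imwrite('pics/s2.png',cv2.resize(c['image'][b:b+95,a:a+130,::-1],None,fx=6,fy=6,interpolation=cv2.INTER_CUBIC))
E
```

```text
t 2.8 [ 0.5053 -0.1161  0.0733] tooly ang 1.481 z [-0.004  0.001 -1.   ] op 0.0004825358324195226 gf 0.0 F [0.16 0.24 0.95]
tool delta [-0.002  -0.0019  0.0148]
[[267.01732224 234.27020452]
 [253.63581937 239.42650506]]
202 174
```

View pics/s2.png

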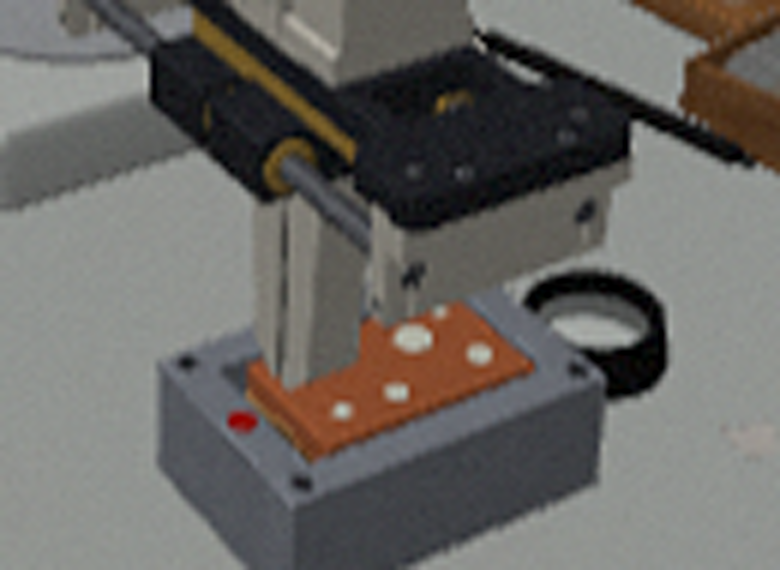

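The fingers stand above the section's red-dot end (tips near (290,385), dot at (242,420)), 9 mm over the rim. Now I press, slowly.

In the tool's units: 0.004 m is 0.08, -0.002 m is -0.04.

>>> {"method": "inch_along", "body": {"motion": [[0, [-0.04, -0.04, 0.08], 0], [0, [0, 0, 0.08], 0], [0, [0, 0, 0.02], 0], [0, [0, 0, 0.02], 0], [0, [0, 0, 0], 0]]}}

```text
t: 3.35
tool_pos: [0.5089, -0.1189, 0.0653]
orientation: [0.141, 3.138, -0.0]
force: [0.8, -0.2, -0.4]
opening: 0.0004
gripper_force: 0.0
```

```bash
python3 st.py .5071 -.1182 .0585
```

```text
t 3.35 [ 0.5089 -0.1189  0.0653] tooly ang 1.481 z [ 0. -0. -1.] op 0.0003920471865207723 gf 0.0 F [ 0.8  -0.17 -0.36]
tool delta [0.0018 0.0005 0.0068]
```

>>> {"method": "inch_along", "body": {"motion": [[0, [0, 0, 0.02], 0], [0, [0, 0, 0.02], 0], [0, [0, 0, 0.02], 0], [0, [0, 0, 0.02], 0], [0, [0, 0, 0], 0]]}}

```text
t: 3.85
tool_pos: [0.5065, -0.1186, 0.0605]
orientation: [-0.141, -3.133, -0.001]
force: [-12.3, 0.4, 8.2]
opening: 0.0005
gripper_force: 5.5
```

```bash
python3 st.py .5071 -.1182 .0585
```

```text
t 3.85 [ 0.5065 -0.1186  0.0605] tooly ang 1.481 z [-0.005  0.001 -1.   ] op 0.0004978426624809807 gf 5.4931200662394986 F [-12.32   0.43   8.2 ]
tool delta [-0.0006  0.0005  0.002 ]
```

In the tool's units: 0.001 m is 0.02, 0.0008 m is 0.016.

>>> {"method": "inch_along", "body": {"motion": [[0, [0.02, 0, 0], 0], [0, [0.016, 0, 0.02], 0], [0, [0, 0, 0.02], 0], [0, [0, 0, 0], 0], [0, [0, 0, 0], 0]]}}

```text
t: 4.35
tool_pos: [0.5049, -0.1184, 0.0584]
orientation: [-0.141, -3.134, -0.001]
force: [-10.0, -0.1, 5.3]
opening: 0.0002
gripper_force: 4.1
```

```bash
python3 st.py .5071 -.1182 .0585; python3 - <<'E'
from h import *
from plant import robot, camrig, probe_bus
c=camrig.read_camera('scene')
a,b=202,174
cv2.imwrite('pics/s3.png',cv2.resize(c['image'][b:b+95,a:a+130,::-1],None,fx=6,fy=6,interpolation=cv2.INTER_CUBIC))
E
```

```text
t 4.35 [ 0.5049 -0.1184  0.0584] tooly ang 1.481 z [-0.005  0.001 -1.   ] op 0.00021793585763798444 gf 4.098701707116561 F [-10.02  -0.1    5.26]
tool delta [-0.0021  0.0004 -0.0001]
```

View pics/s3.png

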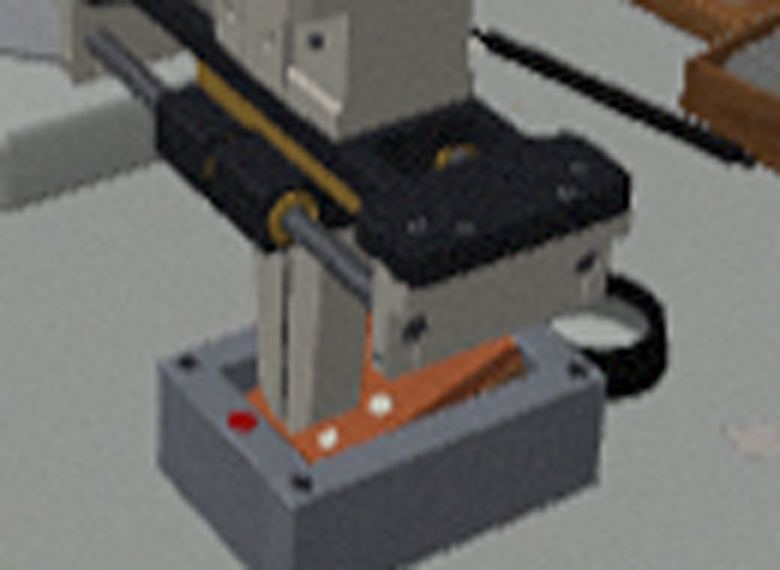

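It is tipping (right end raised at (510,345)), not yet over, so I press a little more.

In the tool's units: 0.0008 m is 0.016, 0.0007 m is 0.014.

>>> {"method": "inch_along", "body": {"motion": [[0, [0, 0, 0.016], 0], [0, [0, 0, 0.014], 0], [0, [0, 0, 0], 0], [0, [0, 0, 0], 0]]}}

```text
t: 4.8
tool_pos: [0.5041, -0.1183, 0.0564]
orientation: [-0.14, -3.132, -0.001]
force: [-12.1, -0.6, 5.2]
opening: 0.0004
gripper_force: 4.9
```

```bash
python3 st.py
```

```text
t 4.8 [ 0.5041 -0.1183  0.0564] tooly ang 1.481 z [-0.006  0.001 -1.   ] op 0.0003578028257756697 gf 4.8915240648784675 F [-12.06  -0.62   5.24]
```

>>> {"method": "inch_along", "body": {"motion": [[0, [0, 0, 0.02], 0], [0, [0, 0, 0], 0], [0, [0, 0, 0], 0]]}}

```text
t: 5.1
tool_pos: [0.5036, -0.1183, 0.0551]
orientation: [-0.141, -3.131, -0.001]
force: [-13.1, -0.5, 5.6]
opening: 0.0005
gripper_force: 5.2
```

```bash
python3 st.py
```

```text
t 5.1 [ 0.5036 -0.1183  0.0551] tooly ang 1.481 z [-0.008  0.001 -1.   ] op 0.00046645315647684697 gf 5.244756265310571 F [-13.11  -0.52   5.65]
```

The section is wedged against the +x wall by the horizontal push, so I ease the finger back toward the red dot.

In the tool's units: 0.001 m is 0.02.

>>> {"method": "inch_along", "body": {"motion": [[0, [0.02, 0, 0], 0], [0, [0.02, 0, 0], 0], [0, [0, 0, 0], 0]]}}

```text
t: 5.4
tool_pos: [0.5034, -0.1183, 0.0559]
orientation: [-0.141, -3.135, -0.001]
force: [-6.3, -0.0, 2.9]
opening: 0.0005
gripper_force: 2.5
```

>>> {"method": "inch_along", "body": {"motion": [[0, [0.02, 0, 0], 0], [0, [0.02, 0, 0], 0], [0, [0, 0, 0], 0]]}}

```text
t: 5.7
tool_pos: [0.5033, -0.1183, 0.0568]
orientation: [0.141, 3.138, -0.0]
force: [-0.3, -0.1, 0.7]
opening: 0.0002
gripper_force: 0.0
```

```bash
python3 - <<'E'
from h import *
from plant import robot, camrig, probe_bus
c=camrig.read_camera('scene')
a,b=202,174
cv2.imwrite('pics/s4.png',cv2.resize(c['image'][b:b+95,a:a+130,::-1],None,fx=6,fy=6,interpolation=cv2.INTER_CUBIC))
E
```

```text
(no output)
```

View pics/s4.png

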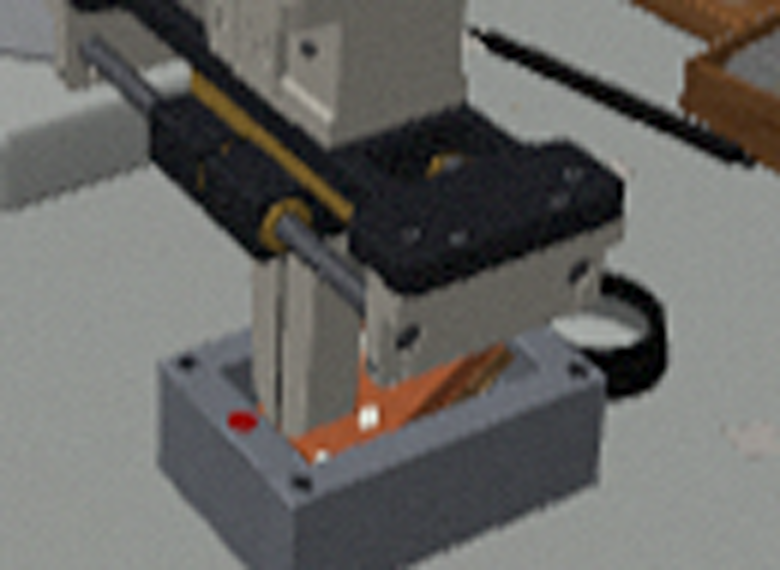

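In the tool's units: -0.04 m is -0.8, -0.03 m is -0.6.

>>> {"method": "inch_along", "body": {"motion": [[0, [0, 0, 0.02], 0], [0, [0, 0, 0], 0], [0, [0, 0, -0.2], 0], [0, [0, 0, -0.8], 0], [0, [0, 0, -0.8], 0], [0, [0, 0, -0.6], 0], [0, [0, 0, 0], 0]]}}

```text
t: 6.45
tool_pos: [0.5063, -0.1194, 0.1823]
orientation: [0.14, 3.129, -0.004]
force: [0.2, 0.5, 0.9]
opening: 0.0004
gripper_force: 0.0
```

```bash
python3 - <<'E'
from h import *
from plant import robot, camrig, probe_bus
c=camrig.read_camera('scene')
a,b=202,174
cv2.imwrite('pics/s5.png',cv2.resize(c['image'][b:b+95,a:a+130,::-1],None,fx=6,fy=6,interpolation=cv2.INTER_CUBIC))
E
```

```text
(no output)
```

View pics/s5.png

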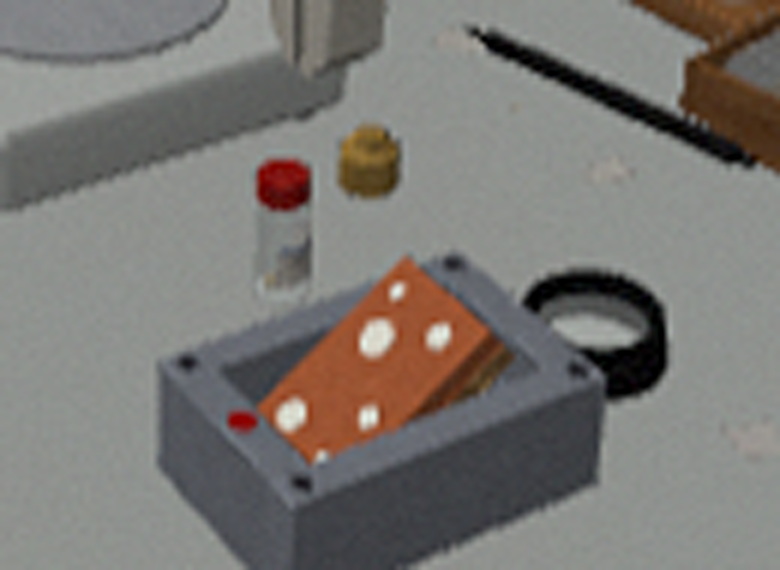

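It stays up: raised top edge from (408,257) to (490,335). I'll measure that edge.

```bash
python3 - <<'E'
from h import *
from scipy.optimize import least_squares
c=pickle.load(open('scene.pkl','rb'))
f=lambda p:[(p[0]+.5)/6-.5+202,(p[1]+.5)/6-.5+174]
P=np.array([f((408,257)),f((490,335))])
a=-.09;Rz=np.array([[np.cos(a),-np.sin(a),0],[np.sin(a),np.cos(a),0],[0,0,1]]);o=np.array([.536,-.121,0])
W=lambda L:(Rz@np.array(L).T).T+o
def top(v): return W([[v[0],.023+v[2],v[1]],[v[0],-.023+v[2],v[1]]])
r=least_squares(lambda v:(proj(c,top(v))-P).ravel(),[.02,.06,0]);print(r.x,r.cost)
print('grasp nom tool',W([[.0185,0,.0665]]))
# nest calib check: rim corners in crop
print((proj(c,W([[-.06,.039,.0425],[-.06,-.039,.0425],[.0535,-.039,.0425],[.0535,.039,.0425]]))-[202,174]+.5)*6-.5)
E
python3 st.py .5544 -.1227 .0675
```

```text
[0.03570005 0.0417693  0.02056283] 0.1609851872980049
grasp nom tool [[ 0.55442513 -0.12266275  0.0665    ]]
[[157.35340805 359.28771202]
 [296.24662049 506.93588712]
 [611.52295248 376.14245913]
 [459.26619194 247.60765895]]
t 6.5 [ 0.505  -0.119   0.1794] tooly ang 1.481 z [ 0.006 -0.002 -1.   ] op 0.000880860198289615 gf 0.0 F [-0.23 -0.15 -0.16]
tool delta [-0.0488  0.0009  0.1122]
```

In the tool's units: 0.04 m is 0.8, -0.0248 m is -0.496.

```bash
python3 - <<'E'
from h import *
c=pickle.load(open('scene.pkl','rb'))
a=-.09;Rz=np.array([[np.cos(a),-np.sin(a),0],[np.sin(a),np.cos(a),0],[0,0,1]]);o=np.array([.536,-.121,0])
for x,z in[(.0204,.0624),(.022,.060),(.018,.0645)]:
    L=np.array([[x,.023,z],[x,-.023,z]])
    print(x,z,((proj(c,(Rz@L.T).T+o)-[202,174]+.5)*6-.5).round().tolist())
E
```

```text
0.0204 0.0624 [[407.0, 253.0], [496.0, 330.0]]
0.022 0.06 [[411.0, 257.0], [500.0, 335.0]]
0.018 0.0645 [[401.0, 249.0], [490.0, 327.0]]
```

>>> {"method": "inch_along", "body": {"motion": [[0.062, [-0.48, 0.01, 0], 0], [0.062, [-0.496, 0.008, 0], 0], [0.062, [0, 0, 0.8], 0], [0.062, [0, 0, 0.8], 0], [0.062, [0, 0, 0.44], 0], [0.062, [0, 0, 0], 0], [0.062, [0, 0, 0], 0]]}}

```text
t: 7.2
tool_pos: [0.5519, -0.1218, 0.0737]
orientation: [0.141, 3.138, -0.0]
force: [-0.6, 0.0, -0.3]
opening: 0.0521
gripper_force: 0.0
```

```bash
python3 st.py .5544 -.1227 .0670
```

```text
t 7.2 [ 0.5519 -0.1218  0.0737] tooly ang 1.481 z [ 0. -0. -1.] op 0.052080567805143224 gf 0.0 F [-0.58  0.04 -0.33]
tool delta [-0.0025 -0.0007  0.0067]
```

The model's edge projects within 1 to 2 mm of what I read, so the grasp target holds. I go down and close.

In the tool's units: 0.003 m is 0.06, -0.0015 m is -0.03.

>>> {"method": "inch_along", "body": {"motion": [[0.062, [-0.03, -0.01, 0], 0], [0.062, [0, 0, 0.06], 0], [0.062, [0, 0, 0.06], 0], [0.062, [0, 0, 0], 0], [0.062, [0, 0, 0], 0]]}}

```text
t: 7.7
tool_pos: [0.5527, -0.1223, 0.0671]
orientation: [-0.141, -3.137, -0.0]
force: [-0.0, -1.3, 0.7]
opening: 0.0618
gripper_force: 0.0
```

```bash
python3 st.py .5544 -.1227 .0670
```

```text
t 7.7 [ 0.5527 -0.1223  0.0671] tooly ang 1.481 z [-0.001  0.    -1.   ] op 0.06181522235820071 gf 0.0 F [-0.04 -1.33  0.68]
tool delta [-0.0017 -0.0002  0.0001]
```

>>> {"method": "inch_along", "body": {"motion": [[0.04, [0, 0, 0], 0], [0.04, [0, 0, 0], 0], [0.04, [0, 0, 0], 0], [0.04, [0, 0, 0], 0], [0.04, [0, 0, 0], 0], [0.04, [0, 0, 0], 0]], "squeeze": 25}}

```text
t: 8.3
tool_pos: [0.5533, -0.1225, 0.0678]
orientation: [0.141, 3.138, -0.0]
force: [1.3, 0.6, 0.7]
opening: 0.0453
gripper_force: 25.0
```

```bash
python3 st.py
```

```text
t 8.3 [ 0.5533 -0.1225  0.0678] tooly ang 1.481 z [ 0. -0. -1.] op 0.04530988003868527 gf 24.99744974425994 F [1.31 0.63 0.74]
```

In the tool's units: -0.035 m is -0.7, -0.03 m is -0.6.

>>> {"method": "inch_along", "body": {"motion": [[0.04, [0, 0, -0.1], 0], [0.04, [0, 0, -0.2], 0], [0.04, [0, 0, -0.4], 0], [0.04, [0, 0, -0.6], 0], [0.04, [0, 0, -0.7], 0], [0.04, [0, 0, -0.6], 0], [0.04, [0, 0, 0], 0], [0.04, [0, 0, 0], 0]]}}

```text
t: 9.1
tool_pos: [0.5535, -0.1226, 0.1988]
orientation: [0.141, 3.137, -0.001]
force: [-0.9, 0.3, -2.1]
opening: 0.0457
gripper_force: 25.0
```

```bash
python3 st.py .6133 .1186 .198
python3 - <<'E'
from h import *
from plant import robot, camrig, probe_bus
c=camrig.read_camera('scene')
a,b=202,124
cv2.imwrite('pics/s6.png',cv2.resize(c['image'][b:b+95,a:a+130,::-1],None,fx=6,fy=6,interpolation=cv2.INTER_CUBIC))
E
```

```text
t 9.1 [ 0.5535 -0.1226  0.1988] tooly ang 1.481 z [ 0.002 -0.001 -1.   ] op 0.04574563755551999 gf 24.998177813831717 F [-0.91  0.28 -2.09]
tool delta [-0.0379  0.2456  0.0008]
```

View pics/s6.png

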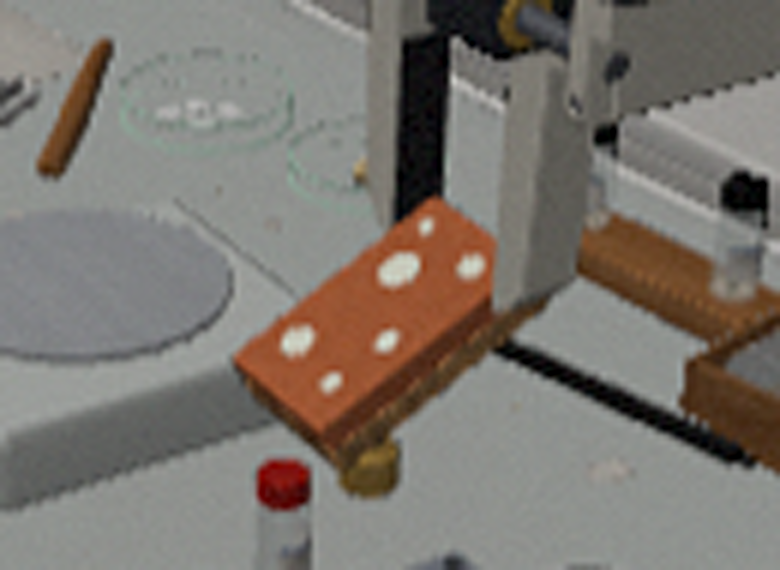

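The section is held tilted, low end towards the red-dot side. I carry it over the pan.

In the tool's units: 0.0355 m is 0.71, 0.03 m is 0.6.

>>> {"method": "inch_along", "body": {"motion": [[0.04, [-0.09, 0.6, 0], 0], [0.04, [-0.09, 0.6, 0], 0], [0.04, [-0.09, 0.6, 0], 0], [0.04, [-0.09, 0.6, 0], 0], [0.04, [-0.09, 0.6, 0], 0], [0.04, [-0.09, 0.6, 0], 0], [0.04, [-0.09, 0.6, 0], 0], [0.04, [-0.12, 0.71, 0], 0], [0.04, [0, 0, 0.4], 0], [0.04, [0, 0, 0.6], 0], [0.04, [0, 0, 0.4], 0], [0.04, [0, 0, 0.12], 0], [0.04, [0, 0, 0], 0], [0.04, [0, 0, 0], 0]], "squeeze": 20}}

```text
t: 10.55
tool_pos: [0.6128, 0.1186, 0.1221]
orientation: [0.141, 3.138, 0.0]
force: [0.3, -0.2, -1.0]
opening: 0.0456
gripper_force: 20.0
```

```bash
python3 st.py .6134 .1186 .115
```

```text
t 10.55 [0.6128 0.1186 0.1221] tooly ang 1.481 z [ 0.  0. -1.] op 0.045604496276529335 gf 19.998285393230617 F [ 0.3  -0.17 -1.03]
tool delta [-0.0006  0.      0.0071]
```

In the tool's units: 0.002 m is 0.04.

>>> {"method": "inch_along", "body": {"motion": [[0.04, [0, 0, 0.04], 0], [0.04, [0, 0, 0.04], 0], [0.04, [0, 0, 0.04], 0], [0.04, [0, 0, 0.04], 0], [0.04, [0, 0, 0.04], 0], [0.04, [0, 0, 0], 0]]}}

```text
t: 11.15
tool_pos: [0.6127, 0.1187, 0.1117]
orientation: [0.141, 3.138, 0.0]
force: [1.0, -0.3, 0.3]
opening: 0.0453
gripper_force: 20.0
```

>>> {"method": "inch_along", "body": {"motion": [[0.04, [0, 0, 0.04], 0], [0.04, [0, 0, 0.04], 0], [0.04, [0, 0, 0], 0]]}}

```text
t: 11.45
tool_pos: [0.6137, 0.1187, 0.1086]
orientation: [0.141, 3.136, 0.0]
force: [3.8, -0.6, 4.8]
opening: 0.0457
gripper_force: 20.0
```

>>> {"method": "inch_along", "body": {"motion": [[0.04, [0, 0, 0.04], 0], [0.04, [0, 0, 0.04], 0], [0.04, [0, 0, 0], 0]]}}

```text
t: 11.75
tool_pos: [0.6126, 0.1187, 0.1035]
orientation: [0.141, 3.138, 0.0]
force: [3.8, 0.1, 4.8]
opening: 0.0457
gripper_force: 20.0
```

```bash
python3 st.py
```

```text
t 11.75 [0.6126 0.1187 0.1035] tooly ang 1.481 z [ 0.  0. -1.] op 0.045714831509682446 gf 20.00274539462623 F [3.83 0.13 4.78]
```

Contact came at the expected height and the section is pivoting in the pads under about 5 N. I go on with a softer grip.

In the tool's units: 0.002 m is 0.04.

>>> {"method": "inch_along", "body": {"motion": [[0.04, [0, 0, 0.04], 0], [0.04, [0, 0, 0.04], 0], [0.04, [0, 0, 0.04], 0], [0.04, [0, 0, 0.04], 0], [0.04, [0, 0, 0], 0]], "squeeze": 12}}

```text
t: 12.25
tool_pos: [0.6119, 0.1187, 0.0948]
orientation: [-0.141, -3.137, 0.0]
force: [0.8, -0.2, 0.9]
opening: 0.0456
gripper_force: 12.0
```

>>> {"method": "inch_along", "body": {"motion": [[0.04, [0, 0, 0.04], 0], [0.04, [0, 0, 0.04], 0], [0.04, [0, 0, 0.04], 0], [0.04, [0, 0, 0], 0]]}}

```text
t: 12.65
tool_pos: [0.6123, 0.1187, 0.0892]
orientation: [-0.141, -3.138, 0.0]
force: [1.1, 0.2, -0.2]
opening: 0.046
gripper_force: 12.0
```

```bash
python3 st.py
python3 - <<'E'
from h import *
from plant import robot, camrig, probe_bus
c=camrig.read_camera('scene');u=proj(c,[.5855,.1211,.06])[0];a,b=int(u[0])-60,int(u[1])-50;print(a,b)
cv2.imwrite('pics/s7.png',cv2.resize(c['image'][b:b+95,a:a+130,::-1],None,fx=6,fy=6,interpolation=cv2.INTER_CUBIC))
E
```

```text
t 12.65 [0.6123 0.1187 0.0892] tooly ang 1.481 z [-0.001 -0.    -1.   ] op 0.04603398339493263 gf 12.000183910131454 F [ 1.14  0.21 -0.16]
155 116
```

View pics/s7.png

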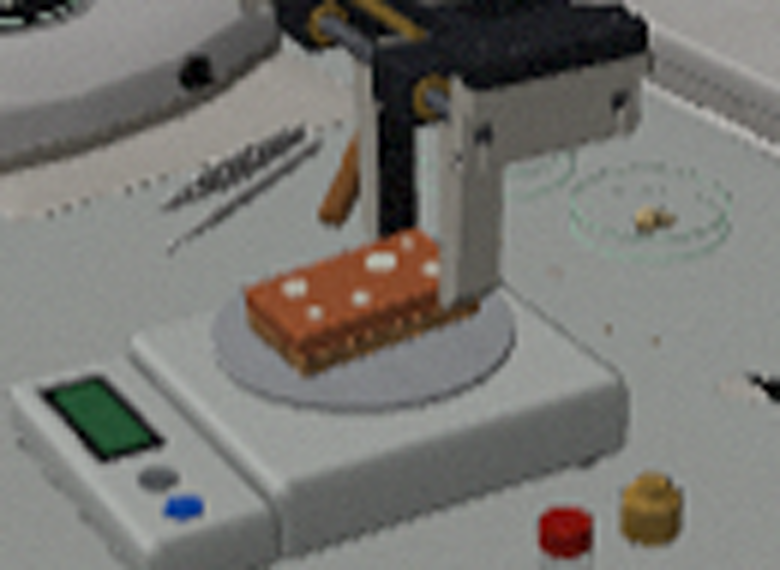

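The section rests on its low edge on the pan (near corner (307,375)), raised end still held and tilt nearly gone. I lower further.

In the tool's units: 0.0015 m is 0.03.

>>> {"method": "inch_along", "body": {"motion": [[0.04, [0, 0, 0.03], 0], [0.04, [0, 0, 0.03], 0], [0.04, [0, 0, 0.03], 0], [0.04, [0, 0, 0.03], 0], [0.04, [0, 0, 0], 0], [0.04, [0, 0, 0], 0]]}}

```text
t: 13.3
tool_pos: [0.6124, 0.1187, 0.0835]
orientation: [-0.141, -3.138, -0.0]
force: [1.2, 0.6, 0.7]
opening: 0.046
gripper_force: 12.0
```

>>> {"method": "inch_along", "body": {"motion": [[0.04, [0, 0, 0.02], 0], [0.04, [0, 0, 0.02], 0], [0.04, [0, 0, 0], 0], [0.04, [0, 0, 0], 0]]}}

```text
t: 13.7
tool_pos: [0.6124, 0.1187, 0.0819]
orientation: [-0.141, -3.138, 0.0]
force: [-1.2, -1.3, 5.0]
opening: 0.0457
gripper_force: 12.0
```

>>> {"method": "inch_along", "body": {"motion": [[0.04, [0, 0, 0.02], 0], [0.04, [0, 0, 0], 0], [0.04, [0, 0, 0], 0]]}}

```text
t: 14.0
tool_pos: [0.6125, 0.1187, 0.0813]
orientation: [-0.141, -3.138, 0.0]
force: [-2.2, -0.4, 7.2]
opening: 0.046
gripper_force: 12.0
```

The steady rise in force says it is flat on the pan. I back off 1.5 mm, release, and rise.

In the tool's units: -0.001 m is -0.02, -0.0007 m is -0.014.

>>> {"method": "inch_along", "body": {"motion": [[0.04, [0, 0, -0.02], 0], [0.04, [0, 0, -0.014], 0], [0.06, [0, 0, 0], 0], [0.06, [0, 0, 0], 0], [0.06, [0, 0, 0], 0], [0.06, [0, 0, 0], 0]]}}

```text
t: 14.6
tool_pos: [0.6123, 0.1187, 0.0819]
orientation: [-0.141, -3.138, 0.0]
force: [-0.1, 0.2, -0.2]
opening: 0.0598
gripper_force: 0.0
```

>>> {"method": "inch_along", "body": {"motion": [[0.06, [0, 0, -0.1], 0], [0.06, [0, 0, -0.6], 0], [0.06, [0, 0, -0.8], 0], [0.06, [0, 0, -0.8], 0], [0.06, [0, 0, 0], 0], [0.06, [0.6, 0.7, 0], 0], [0.06, [0.6, 0.7, 0], 0], [0.06, [0.6, 0.7, 0], 0], [0.06, [0.6, 0.7, 0], 0], [0.06, [0.6, 0.7, 0], 0], [0.06, [0, 0, 0], 0], [0.06, [0, 0, 0], 0]]}}

```text
t: 15.8
tool_pos: [0.4783, 0.3072, 0.1974]
orientation: [0.137, 3.138, -0.0]
force: [-0.4, 0.1, -0.2]
opening: 0.06
gripper_force: 0.0
```

```bash
python3 - <<'E'
from h import *
from plant import robot, camrig, probe_bus
c=camrig.read_camera('scene');a,b=155,116
A=cv2.resize(c['image'][b:b+95,a:a+130,::-1],None,fx=3,fy=3,interpolation=cv2.INTER_CUBIC)
c=camrig.read_camera('top');pickle.dump(c,open('top2.pkl','wb'))
B=cv2.resize(c['image'][155:241,175:253,::-1],None,fx=5,fy=5,interpolation=cv2.INTER_CUBIC)
h=max(A.shape[0],B.shape[0]);o=np.zeros((h,B.shape[1]+A.shape[1],3),np.uint8);o[:B.shape[0],:B.shape[1]]=B;o[:A.shape[0],B.shape[1]:]=A
print(o.shape);cv2.imwrite('pics/f.png',o)
E
```

```text
(430, 780, 3)
```

View pics/f.png

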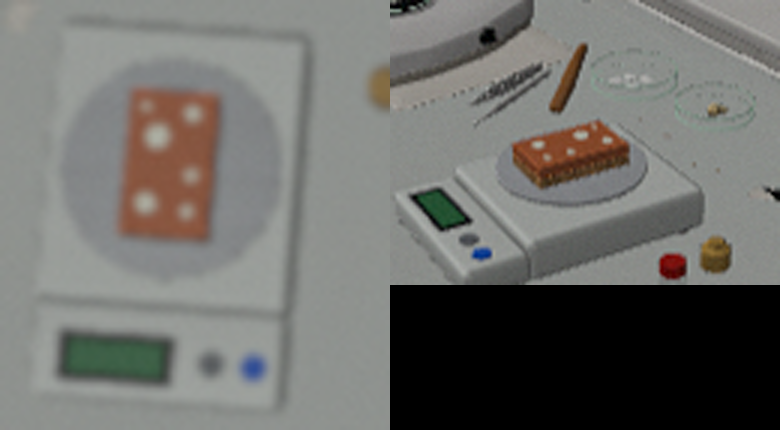

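The section lies flat with its polished face up, centred at (169,164) against the pan centre (170,168), about 2 mm off. The gripper is clear, so I hand in.

```bash
python3 -c "
from plant import robot, camrig, probe_bus
print(robot.close_job())"
```

```text
the job is handed in; nothing more can be done
None
```

The section was tipped up, gripped by its raised end and set flat, polished face up, about 2 mm from the pan's centre; the job is handed in at about 16 s of the 59 s allowed, and the hand-in call returned no verdict.

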